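Get the tape's tray out of the tray case

TASK

Of the two trays in the low plywood case, first push the one that holds the block eraser fully home; then hook a fingertip behind the front lip of the one that holds the roll of tape and draw it out until it stops, so that only the tape's tray stands open. Do not pinch a lip between the fingers, keep the fingers off the tape and the eraser, which stay lying in their trays, and leave the ink bottle, glue bottle and sharpener where they are.

Things in the scene. Friction and masses are not known exactly. Their poses are not given: they have to be found in the camera images.
- tray_case: low plywood case fixed on the table, 190 mm deep (x), 224 wide (y), 45 high, with two pull-out trays side by side. Origin: centre of its underside, at table height; x points to its back, y to its left, and its open front (-x) faces roughly to the robot. A clear roof (top at z 45) covers only x = -10 to +95 mm; in front of it the trays are open from above
- left_tray (a joint): how far the left (+y) tray is drawn out along the case's -x: 0 = fully home, against its stop; 0.100 m = fully out, against its stop. Both trays start 25 to 55 mm out. Slides with about 1.5 N of friction and stays where it is left
- right_tray (a joint): the same for the right (-y) tray. In both trays the finger well behind the lip ends at a divider 3 mm thick, its top 20 mm above the table; behind it is the rear compartment, 120 mm long. The side walls of the trays reach 25 mm above the table
- left_lip (a point): middle of the top edge of the left tray's front lip, 36 mm above the table, at case x = -90 mm when home, case y = +54.5 mm; moves with the tray; axes as the case. The lip is an upright board 8 mm thick (4 to each side of this point), 99 wide. Behind it (+x) is an open finger well 50 mm long, 93 wide, its floor 9 mm above the table
- right_lip (a point): middle of the top edge of the right tray's front lip, 36 mm above the table, at case x = -90 mm when home, case y = -54.5 mm; moves with the tray; axes as the case. The lip is an upright board 8 mm thick (4 to each side of this point), 99 wide. Behind it (+x) is an open finger well 50 mm long, 93 wide, its floor 9 mm above the table
- tape: roll of paper tape lying flat, 52 mm across, 12 high, loose in the rear compartment of the left or the right tray; origin: centre of its underside (9 mm above the table in the tray)
- eraser: block eraser, 20 x 42 x 13 mm, loose in the rear compartment of the other tray; origin: centre of its underside
- ink_bottle: small square ink bottle with a round cap, 44 x 44 x 56 mm, standing on the table to the left of the case; bystander; origin: centre of its underside
- glue_bottle: slender glue bottle, 34 mm across, 121 high, standing on the table to the right of the case; bystander; origin: centre of its underside
- sharpener: small brass pencil sharpener, 15 x 26 x 13 mm, lying on the table close to the left side of the case; bystander; origin: centre of its underside

How it is judged:
On the way, in this order (a step that is already met when the one before it is completed fails the run):
1. the eraser's tray is fully home (within 6 mm) while the tape's tray is not yet drawn out past 70 mm (((y of tape in the frame of tray_case above 0 m and (value of joint right_tray below 0.006 m and value of joint left_tray below 0.07 m)) or (y of tape in the frame of tray_case below 0 m and (value of joint left_tray below 0.006 m and value of joint right_tray below 0.07 m)))), for 0.2 s.
2. the tape's tray is drawn out to its stop (at least 92 of 100 mm) (((y of tape in the frame of tray_case above 0 m and value of joint left_tray above 0.092 m) or (y of tape in the frame of tray_case below 0 m and value of joint right_tray above 0.092 m))), for 0.2 s.
At the end, for the whole second after the job is handed in: The eraser's tray is home (within 6 mm), the tape's tray is out to its stop (at least 92 of 100 mm), tape and eraser still lie flat in the compartments of their trays, and all is at rest (((y of tape in the frame of tray_case above 0 m and (value of joint right_tray below 0.006 m and value of joint left_tray above 0.092 m and (x of tape in the frame of left_lip between 0.055 and 0.175 m and y of tape in the frame of left_lip between -0.045 and 0.045 m and height (world z) of tape below 0.016 m) and (x of eraser in the frame of right_lip between 0.055 and 0.175 m and y of eraser in the frame of right_lip between -0.045 and 0.045 m and height (world z) of eraser below 0.016 m))) or (y of tape in the frame of tray_case below 0 m and (value of joint left_tray below 0.006 m and value of joint right_tray above 0.092 m and (x of tape in the frame of right_lip between 0.055 and 0.175 m and y of tape in the frame of right_lip between -0.045 and 0.045 m and height (world z) of tape below 0.016 m) and (x of eraser in the frame of left_lip between 0.055 and 0.175 m and y of eraser in the frame of left_lip between -0.045 and 0.045 m and height (world z) of eraser below 0.016 m)))) and velocity of joint left_tray between -0.01 and 0.01 m/s and velocity of joint right_tray between -0.01 and 0.01 m/s and linear speed of each of tape, eraser below 0.02 m/s); the robot touches nothing.
It fails at once if a lip is pinched between the fingers (pressed on its front and on its inner side at once) ((contact force between the fingers and left_lip_front above 1 N and contact force between the fingers and left_lip_inner above 1 N) or (contact force between the fingers and right_lip_front above 1 N and contact force between the fingers and right_lip_inner above 1 N)).
It fails at once if the fingers touch the tape or the eraser (contact force between the fingers and tape above 0.5 N or contact force between the fingers and eraser above 0.5 N).
It fails at once if the tape or the eraser is lifted (height (world z) of any of tape, eraser above 0.03 m).
It fails at once if the ink bottle, glue bottle or sharpener is moved more than 15 mm (distance of any of ink_bottle, glue_bottle, sharpener from where it was at the start of the episode above 0.015 m).
It also fails if it takes over 38 s, if anything falls off the work surface, if the arm or the gripper's body presses on something with over 40 N, if the wrist force passes 120 N, or if a joint passes its speed limit or range.

ROBOT

A 6-joint arm with a two-finger parallel gripper is mounted at the origin on a cart in front of the work surface, level with it; the furniture and walls round the work are solid. World frame = base frame: x ahead of the robot, y to its left, z up, the work surface at z = 0. Lengths are in m, angles in rad, forces in N, time in s.
With the tool pointing down it reaches from about 0.375 to 0.825 m from the base axis. Payload 5.5 kg.
Tool frame: the origin (TCP) lies at the very end of the fingers, on their centre line; the grasp point (between the pads) lies 19 mm behind it (robot.tcp_to_grasp is the z of the grasp point in the tool frame, in m); z points along the fingers, y is the line along which they close (so a half turn about z gives the same grasp; the last joint's range is limited). The gripper opens to 85 mm and grips with 20 to 120 N. Pads are 22 mm wide; open, the fingers measure 114 mm over their backs; the gripper's body (76 mm by 85 mm) begins 54 mm behind the grasp point. The pads swing forward as they close: fully open they stand 13 mm farther back than shut.
Start: joints at [-1.336, 0.314, -0.047, 1.21, 0, 1.571], TCP at [0.14, -0.584, 0.231] pointing down, gripper open.
Joint ranges: [-2.67, 2.67], [-0.69, 1.73], [-1.03, 1.25], [-2.08, 2.16], [-1.42, 1.45], [-3.14, 3.14]. Speed limits (rad/s): [2.39, 2.39, 3.01, 3.14, 3.14, 3.14].

INTERFACE

Orientations are given as a unit quaternion [x, y, z, w].
In Python, from rig import robot gives the robot as it stands.
- The arm moves only by the tool shift_gripper, called after ">>>" in YAML: its name, and indented under it one key for each argument. Schema: {"type":"object","properties":{"moves":{"type":"array","items":{"type":"object","properties":{"aperture":{"type":"number"},"d":{"type":"array","items":{"type":"number"},"minItems":3,"maxItems":3},"yaw":{"type":"number"}},"additionalProperties":false,"required":["aperture"]},"minItems":1,"maxItems":20},"only":{"type":"string"},"quiet":{"type":"boolean"},"lines":{"type":"string"}},"required":["moves"],"additionalProperties":false}. moves is a list of rows, 1 to 20 of them, each an object with the fields aperture (the opening from 0.0 (shut) to 1.0 (fully open)), d (a list: dx, dy, dz in a scale on which 1.0 is 0.8 m), yaw (a turn about the tool's z in parts of the range, where 1.0 means pi rad); a field left out counts as zero (the opening has to be given); each row shifts and turns the commanded pose from where the row before left it, along the tool's axes as they then stand; what a row does not reach is not made up. A row lasts 1/8 s, in which the tool goes at most 0.0625 m and 0.188 rad, less where a joint would pass 70% of its speed; a pose out of reach is approached as far as the arm can. The fingers move at their own pace and stop on an object; the grip force is fixed at half the most. Time passes only in rows, so rows that do not move let the fingers close. The tool returns the time, the measured TCP pose, the force, the opening and the grip force at its end. only (a regular expression) keeps the lines of the reply that match it, lines (a string "A,B") keeps lines A to B, and quiet returns only ok. Shift and turn numbers lie between -1 and 1, and a call with a number outside is refused. Input that does not fit is refused with a message, and nothing moves.
- robot.sense(): the state, without advancing time (a new reading comes with each control period).
- robot.read_camera(name): name is "side" or "top" or "wrist"; returns a dict with "pixels" (384x512x3 uint8, red, green, blue), "K" (3x3 intrinsics, pixels), "R" (3x3) and "t" (3): a world point X has camera coordinates R X + t; the wrist camera has in their place "hand_eye" (4x4, takes a point from camera to tool coordinates, whose origin is the TCP and whose axes are the flange's). Camera axes: x right, y down, z forward; pixel columns grow to the right and rows downward; lengths in m; the calibration is good to about 2 mm. A picture is of the moment at which its call begins: read the wrist's pose just before it. There is no depth.
- robot.job_done(): hands the job in; it is judged then, once.
The state is a dict: "time": time; "joints": joint angles; "qvel": joint speeds; "joint_torque": joint torques, N m; "eef_pos": TCP position; "tcp_rot": TCP orientation; "wrist_force": force on the tool from outside, world axes, zero at the start; "ft_torque": the same for the moment, N m; "width": opening from 0.0 (shut) to 1.0 (fully open); "grasp_force": force on a finger pad.
Only numpy, scipy, OpenCV 4.12 (cv2) and the standard library are available. Lean on these libraries where they do the work, as an engineer would, in place of code of your own. Each camera call takes 0.05 s, during which the arm holds its last target. There are 200 camera calls.

## Working session

There is one attempt and no reset: what is moved stays moved. The work goes in short steps, Python scripts to look and compute and a tool call to move; the robot and the scene stay as the last step left them, time stands still between calls to the robot, and variables do not carry over. Pictures are saved under pics/ and viewed, at most 10 in all, crops included, and the job is handed in when it is done.

```bash
ls; mkdir -p pics; python3 - <<'E'
from rig import robot
import cv2,pickle
s=robot.sense();print(s['time'],s['eef_pos'],s['tcp_rot'],s['width'])
d={n:robot.read_camera(n) for n in('top','side')}
pickle.dump(d,open('d.pkl','wb'))
for n in d:
  cv2.imwrite(f'pics/{n}0.png',d[n]['pixels'][:,:,::-1]);print(n,d[n]['K'],d[n]['R'],d[n]['t'])
E
```

```text
pics
rig.py
0.0 [ 0.13946616 -0.58295771  0.2304067 ] [ 9.93115015e-01  1.17140089e-01 -1.02907380e-04 -8.69033614e-04] 0.9961578212937381
top [[435.82852307   0.         251.82376312]
 [  0.         435.82852307 193.74061066]
 [  0.           0.           1.        ]] [[ 0.01303222 -0.99989185  0.00681504]
 [-0.98234656 -0.01407495 -0.18653987]
 [ 0.18661562 -0.0042637  -0.98242375]] [0.19808499 0.55491003 0.91444857]
side [[490.46152717   0.         259.6713918 ]
 [  0.         490.46152717 188.19189117]
 [  0.           0.           1.        ]] [[ 0.83301632 -0.55324197  0.00266991]
 [-0.25600008 -0.38972845 -0.88463309]
 [ 0.49045669  0.7362303  -0.46628015]] [-0.34489416  0.25094803  0.4413489 ]
```

View pics/top0.png

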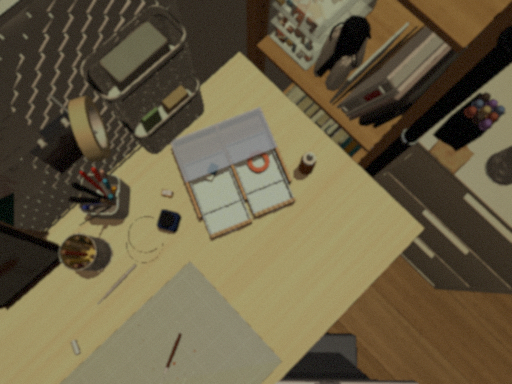

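View pics/side0.png

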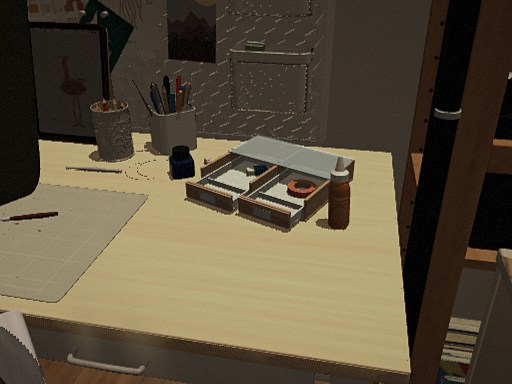

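The left tray holds the blue eraser (top 212,178) and the right tray the red tape (258,163). The glue bottle is at (307,162), the ink bottle at (168,221) and the sharpener at (167,193). I'll enlarge the views to measure the lips.

```bash
python3 - <<'E'
import cv2,pickle
d=pickle.load(open('d.pkl','rb'))
a=d['top']['pixels'][100:250,155:325,::-1]; b=d['side']['pixels'][125:240,180:360,::-1]
cv2.imwrite('pics/topc.png',cv2.convertScaleAbs(cv2.resize(a,(680,600),interpolation=cv2.INTER_CUBIC),alpha=1.4))
cv2.imwrite('pics/sidec.png',cv2.convertScaleAbs(cv2.resize(b,(720,460),interpolation=cv2.INTER_CUBIC),alpha=1.8))
E
```

```text
(no output)
```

View pics/topc.png

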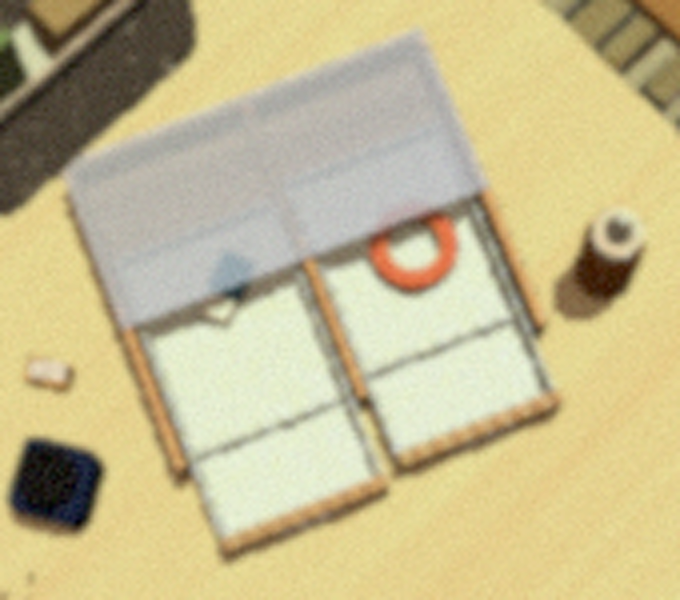

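View pics/sidec.png

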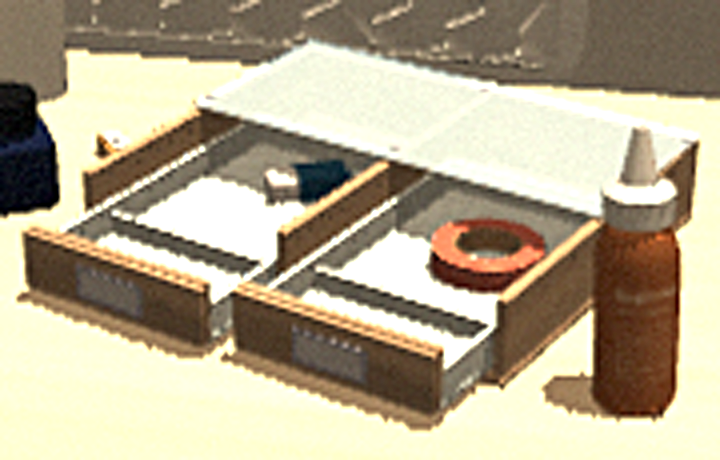

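The crops show the lips clearly. In the top crop, the left lip's front edge runs (228,553)-(388,492) and the right's (405,468)-(557,405). The roof corners are (68,172), (420,30), (488,187) and (122,328). In the side crop, the front top edges run (24,232)-(208,292) and (236,292)-(440,356).

```bash
cat > h.py <<'E'
import numpy as np,pickle
d=pickle.load(open('d.pkl','rb'))
def ray(n,p):
  c=d[n];R=c['R'];o=-R.T@c['t'];v=R.T@np.linalg.solve(c['K'],[p[0],p[1],1]);return o,v/np.linalg.norm(v)
T=lambda p:(p[0]/4+155-.375,p[1]/4+100-.375)
S=lambda p:(p[0]/4+180-.375,p[1]/4+125-.375)
def plane(n,p,z): o,v=ray(n,p);return o+v*(z-o[2])/v[2]
def tri(a,b):
  o,v=ray('top',a);q,w=ray('side',b)
  s,t=np.linalg.lstsq(np.c_[v,-w],q-o,rcond=None)[0];return (o+s*v+q+t*w)/2,np.linalg.norm(o+s*v-q-t*w)
E
python3 - <<'E'
from h import *
np.set_printoptions(precision=4,suppress=True)
print('cam',ray('top',(0,0))[0],ray('side',(0,0))[0])
for n,a,b in [('LL',(228,553),(24,232)),('LR',(388,492),(208,292)),('RL',(405,468),(236,292)),('RR',(557,405),(440,356)),('roofBR',(420,30),(697,140)),('roofBL',(68,172),(310,44)),('roofFL',(122,328),(200,103))]:
  z=.045 if 'roof' in n else .036
  print(n,*tri(T(a),S(b)),plane('top',T(a),z),plane('side',S(b),z))
print('roofFR',plane('top',T((488,187)),.045))
print('tape',plane('top',T((414,248)),.021), 'tape side',plane('side',S((488,250)),.021))
print('glue cap',plane('top',T((617,228)),.121),'base side',plane('side',S((635,400)),0))
print('ink',plane('top',T((57,480)),.056))
E
```

```text
cam [0.3719 0.2098 1.0005] [ 0.1351 -0.4179  0.4287]
LL [0.4537 0.2937 0.0342] 0.0022661725193394116 [0.4546 0.2931 0.036 ] [0.4512 0.2908 0.036 ]
LR [0.4916 0.2044 0.0333] 0.0033937805172762608 [0.4897 0.2052 0.036 ] [0.4908 0.1997 0.036 ]
RL [0.5029 0.1961 0.0341] 0.0013465652183679796 [0.5033 0.1959 0.036 ] [0.5005 0.1934 0.036 ]
RR [0.5419 0.1098 0.0329] 0.00276356535100576 [0.5401 0.1109 0.036 ] [0.5401 0.1053 0.036 ]
roofBR [0.7579 0.191  0.0421] 0.0030493905836801696 [0.7581 0.1902 0.045 ] [0.7514 0.1866 0.045 ]
roofBL [0.6685 0.3908 0.0439] 0.0026248790620391296 [0.6694 0.39   0.045 ] [0.6656 0.3886 0.045 ]
roofFL [0.5791 0.3557 0.0437] 0.00015056966778791676 [0.5789 0.3555 0.045 ] [0.5775 0.353  0.045 ]
roofFR [0.6641 0.1505 0.045 ]
tape [0.634  0.1919 0.021 ] tape side [0.629 0.188 0.021]
glue cap [0.6196 0.0878 0.121 ] base side [0.6231 0.0809 0.    ]
ink [0.4913 0.3856 0.056 ]
```

The lips triangulate at 33–34 mm and the roof at 42–44 mm, which agrees with 36 and 45 within calibration. The case yaw is about 0.403 rad and its centre about (0.629, 0.255). The left tray is about 52 mm out, with its lip at y +55. The right tray is about 44 mm out, with its lip at y -52. I'll align the tool with the case and go round at height with the fingers shut.

The rows are not in the units I measure in: shifts go in shares of 0.8 m and turns go in shares of pi rad. I convert before sending: 0.0435 m is 0.0544, -0.0232 m is -0.029, -0.166 rad is -0.0528.

>>> shift_gripper:
  moves:
    - {"aperture": 0, "yaw": -0.0528}
    - {"aperture": 0, "d": [0.0544, -0.029, 0]}
    - {"aperture": 0, "d": [0.0544, -0.029, 0]}
    - {"aperture": 0, "d": [0.0544, -0.029, 0]}
    - {"aperture": 0, "d": [0.0544, -0.029, 0]}
    - {"aperture": 0, "d": [0.0544, -0.029, 0]}
    - {"aperture": 0, "d": [0.0544, -0.029, 0]}
    - {"aperture": 0, "d": [0.0544, -0.029, 0]}
    - {"aperture": 0, "d": [0.0544, -0.029, 0]}
    - {"aperture": 0, "d": [0.0544, -0.029, 0]}
    - {"aperture": 0, "d": [0.0544, -0.029, 0]}
    - {"aperture": 0}

```text
time: 1.6
eef_pos: [0.4509, -0.1979, 0.2309]
tcp_rot: [0.979, 0.201, -0.0, -0.0]
wrist_force: [0.3, 0.3, 0.3]
width: 0.0
grasp_force: 0.0
```

```bash
cat > pose.py <<'E'
from rig import robot
import numpy as np
from scipy.spatial.transform import Rotation as R
s=robot.sense();M=R.from_quat(s['tcp_rot']).as_matrix()
r=np.array(s['eef_pos'])-[.6286,.2550,0];c,q=np.cos(.403),np.sin(.403)
print('t',s['time'],'case x,y,z mm',np.round(1e3*np.array([c*r[0]+q*r[1],-q*r[0]+c*r[1],r[2]]),1),'yaw',np.arctan2(M[1,0],M[0,0]).round(4),'F',np.round(s['wrist_force'],1))
E
python3 pose.py
```

```text
t 1.6 case x,y,z mm [-341.  -346.9  230.9] yaw 0.4057 F [0.3 0.3 0.3]
```

To row units: 0.05 m is 0.0625, -0.0401 m is -0.0501.

>>> shift_gripper:
  moves:
    - {"aperture": 0, "d": [0.0189, -0.0501, 0]}
    - {"aperture": 0, "d": [0.0189, -0.0501, 0]}
    - {"aperture": 0, "d": [0.0189, -0.0501, 0]}
    - {"aperture": 0, "d": [0.0189, -0.0501, 0]}
    - {"aperture": 0, "d": [0.0189, -0.0501, 0]}
    - {"aperture": 0, "d": [0.0189, -0.0501, 0]}
    - {"aperture": 0, "d": [0.0189, -0.0501, 0]}
    - {"aperture": 0, "d": [0.0189, -0.0501, 0]}
    - {"aperture": 0, "d": [0.0189, -0.0501, 0]}
    - {"aperture": 0, "d": [0.0189, -0.0501, 0]}
    - {"aperture": 0, "d": [0, 0, 0.0625]}
    - {"aperture": 0, "d": [0, 0, 0.0625]}
    - {"aperture": 0, "d": [0, 0, 0.0625]}
    - {"aperture": 0, "d": [0, 0, 0.0525]}
    - {"aperture": 0}

```text
time: 3.48
eef_pos: [0.4376, 0.2078, 0.0366]
tcp_rot: [0.977, 0.214, -0.006, -0.009]
wrist_force: [-0.6, 0.1, 0.4]
width: -0.003
grasp_force: 0.0
```

```bash
python3 pose.py; python3 - <<'E'
from rig import robot
import cv2
cv2.imwrite('pics/side1.png',robot.read_camera('side')['pixels'][:,:,::-1])
E
```

```text
t 3.475 case x,y,z mm [-194.2   31.5   36.6] yaw 0.4307 F [-0.6  0.1  0.4]
```

View pics/side1.png

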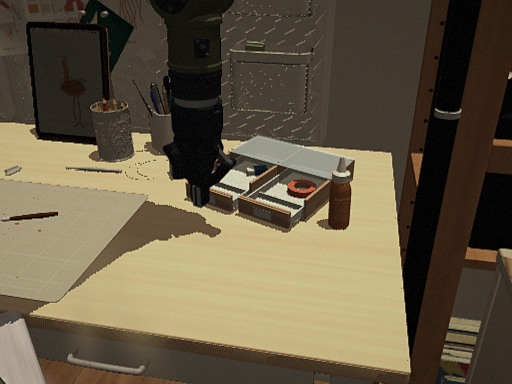

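The fingers (tip near 203,205) stand in front of the left tray's lip but are 23 mm short in y. I'll correct that and check before pushing.

>>> shift_gripper:
  moves:
    - {"aperture": 0}
  quiet: true

```text
ok
```

```bash
python3 pose.py
```

```text
t 3.65 case x,y,z mm [-189.2   32.2   41.2] yaw 0.4317 F [0.1 0.9 1.1]
```

>>> shift_gripper:
  moves:
    - {"aperture": 0, "d": [0, -0.0263, 0], "yaw": 0.0083}
    - {"aperture": 0, "d": [0, 0, 0.0225]}
    - {"aperture": 0}

```text
time: 4.03
eef_pos: [0.4381, 0.214, 0.0221]
tcp_rot: [0.977, 0.214, -0.004, -0.018]
wrist_force: [-0.7, 0.4, -0.1]
width: -0.001
grasp_force: 0.0
```

```bash
python3 pose.py
```

```text
t 4.025 case x,y,z mm [-191.3   37.    22.1] yaw 0.4307 F [-0.7  0.4 -0.1]
```

```bash
python3 -c "
from rig import robot
s=robot.sense();print(s['joints'],s['qvel'],s['eef_pos'],s['tcp_rot'])"
```

```text
[ 0.42971445  0.29771618 -0.59715604  0.67709328  0.03624025  3.14057023] [ 0.00018522 -0.00992231  0.01389609  0.01747474 -0.00296984  0.00159732] [0.43812345 0.21396952 0.02212033] [ 0.97673945  0.21366191 -0.00442521 -0.01758016]
```

Joint 6 is at its limit (3.14), which explains the shortfall. Shut fingers are symmetric, so I'll turn the tool half round, clear of everything, and work from there.

To row units: -0.03 m is -0.0375, -0.183 rad is -0.0583.

>>> shift_gripper:
  moves:
    - {"aperture": 0, "d": [0, 0, -0.0375], "yaw": -0.0583}
    - {"aperture": 0, "yaw": -0.0583}
    - {"aperture": 0, "yaw": -0.0583}
    - {"aperture": 0, "yaw": -0.0583}
    - {"aperture": 0, "yaw": -0.0583}
    - {"aperture": 0, "yaw": -0.0583}
    - {"aperture": 0, "yaw": -0.0583}
    - {"aperture": 0, "yaw": -0.0583}
    - {"aperture": 0, "yaw": -0.0583}
    - {"aperture": 0, "yaw": -0.0583}
    - {"aperture": 0, "yaw": -0.0583}
    - {"aperture": 0, "yaw": -0.0583}
    - {"aperture": 0, "yaw": -0.0583}
    - {"aperture": 0, "yaw": -0.0583}
    - {"aperture": 0, "yaw": -0.0583}
    - {"aperture": 0, "yaw": -0.0583}
    - {"aperture": 0, "yaw": -0.0583}
    - {"aperture": 0}
    - {"aperture": 0}

```text
time: 6.4
eef_pos: [0.4392, 0.2132, 0.0525]
tcp_rot: [-0.197, 0.98, 0.017, -0.004]
wrist_force: [0.0, 0.5, 0.0]
width: 0.005
grasp_force: 0.0
```

```bash
python3 pose.py
```

```text
t 6.4 case x,y,z mm [-190.7   35.8   52.5] yaw -2.7444 F [0.  0.5 0. ]
```

```bash
cat >> pose.py <<'E'
C=np.array([[c,q,0],[-q,c,0],[0,0,1]])
A=C@M; print('tool axes in case (cols)\n',A.round(3))
import sys
if len(sys.argv)>3:
  g=np.array(list(map(float,sys.argv[1:4])))/1e3-C@r
  print('tool delta',(A.T@g).round(4))
E
python3 pose.py -190 54.5 18
```

```text
t 6.4 case x,y,z mm [-190.7   35.8   52.5] yaw -2.7444 F [0.  0.5 0. ]
tool axes in case (cols)
 [[-1.     0.006 -0.001]
 [ 0.006  0.999  0.036]
 [ 0.001  0.036 -0.999]]
tool delta [-0.0006  0.0174  0.0351]
```

The 2° tilt lies across the tray only, so it does no harm. I'll go down and push the left tray (tool -x).

To row units: 0.018 m is 0.0225, -0.01 m is -0.0125.

>>> shift_gripper:
  moves:
    - {"aperture": 0, "d": [0, 0.0218, 0.0213]}
    - {"aperture": 0, "d": [0, 0, 0.0225]}
    - {"aperture": 0}
    - {"aperture": 0, "d": [-0.0125, 0, 0]}
    - {"aperture": 0, "d": [-0.0125, 0, 0]}
    - {"aperture": 0, "d": [-0.0125, 0, 0]}
    - {"aperture": 0, "d": [-0.0125, 0, 0]}
    - {"aperture": 0, "d": [-0.0125, 0, 0]}
    - {"aperture": 0, "d": [-0.0125, 0, 0]}
    - {"aperture": 0, "d": [-0.0125, 0, 0]}
    - {"aperture": 0, "d": [-0.0125, 0, 0]}
    - {"aperture": 0, "d": [-0.005, 0, 0]}
    - {"aperture": 0}
    - {"aperture": 0}

```text
time: 8.15
eef_pos: [0.5089, 0.263, 0.0174]
tcp_rot: [-0.199, 0.98, 0.018, -0.004]
wrist_force: [-0.5, -0.2, -0.3]
width: -0.001
grasp_force: 0.0
```

```bash
python3 pose.py
```

```text
t 8.15 case x,y,z mm [-107.    54.3   17.4] yaw -2.7413 F [-0.5 -0.2 -0.3]
tool axes in case (cols)
 [[-1.     0.003 -0.002]
 [ 0.003  0.999  0.036]
 [ 0.002  0.036 -0.999]]
```

Not against the stop yet, so I'll continue in small steps until the force rises.

To row units: -0.003 m is -0.0038.

>>> shift_gripper:
  moves:
    - {"aperture": 0, "d": [-0.0038, 0, 0]}
    - {"aperture": 0}
  only: "force"

```text
wrist_force: [-1.8, -0.4, 0.9]
grasp_force: 0.3
```

>>> shift_gripper:
  moves:
    - {"aperture": 0, "d": [-0.0038, 0, 0]}
    - {"aperture": 0}
  only: "force"

```text
wrist_force: [-6.1, -3.0, 4.2]
grasp_force: 3.4
```

```bash
python3 pose.py
python3 - <<'E'
from rig import robot
import cv2
cv2.imwrite('pics/side2.png',cv2.resize(robot.read_camera('side')['pixels'][120:250,140:370,::-1],(800,452),interpolation=cv2.INTER_CUBIC))
E
```

```text
t 8.65 case x,y,z mm [-103.3   54.2   16.9] yaw -2.7414 F [-6.1 -3.   4.2]
tool axes in case (cols)
 [[-1.     0.003 -0.006]
 [ 0.003  0.999  0.036]
 [ 0.006  0.036 -0.999]]
```

View pics/side2.png

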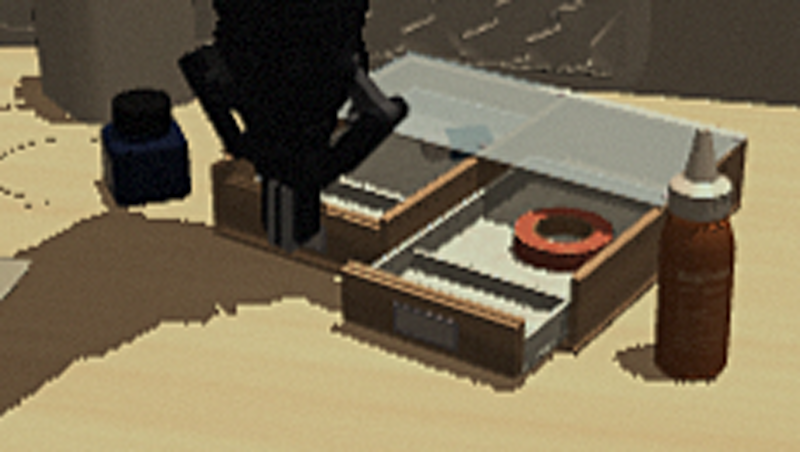

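The left lip is flush with the case front at (300,210), the force is above sliding friction, and the right tray hasn't moved. I'll press a little more to confirm the stop.

To row units: -0.004 m is -0.005.

>>> shift_gripper:
  moves:
    - {"aperture": 0, "d": [-0.005, 0, 0]}
    - {"aperture": 0}
    - {"aperture": 0}
  only: "force"

```text
wrist_force: [-14.9, -6.1, 11.9]
grasp_force: 8.3
```

```bash
python3 pose.py -150 54.5 100
```

```text
t 9.075 case x,y,z mm [-103.4   54.2   16.3] yaw -2.7412 F [-14.9  -6.1  11.9]
tool axes in case (cols)
 [[-1.     0.003 -0.013]
 [ 0.003  0.999  0.036]
 [ 0.013  0.036 -0.999]]
tool delta [ 0.0477  0.0032 -0.083 ]
```

The tool stops dead at x -103.4 (expected -105) while the force rises to 16 N, so the left tray is home. Next I'll back off, lift, and hover over the right tray's finger well (x -104, y -53).

To row units: -0.045 m is -0.0563, -0.036 m is -0.045.

>>> shift_gripper:
  moves:
    - {"aperture": 0, "d": [0.025, 0, 0]}
    - {"aperture": 0, "d": [0.0375, 0, 0]}
    - {"aperture": 0, "d": [0, 0, -0.0563]}
    - {"aperture": 0, "d": [0, 0, -0.0563]}
    - {"aperture": 0, "d": [0, -0.045, 0]}
    - {"aperture": 0, "d": [0, -0.045, 0]}
    - {"aperture": 0, "d": [0, -0.045, 0]}
    - {"aperture": 0, "d": [-0.025, 0, 0]}
    - {"aperture": 0, "d": [-0.0275, 0, 0]}
    - {"aperture": 0}
    - {"aperture": 0}
  only: "force"

```text
wrist_force: [0.5, 0.1, -0.7]
grasp_force: 0.0
```

```bash
python3 pose.py -104 -53 60
python3 - <<'E'
from rig import robot
import cv2,numpy as np
from scipy.spatial.transform import Rotation as R
s=robot.sense();w=robot.read_camera('wrist')
M=R.from_quat(s['tcp_rot']).as_matrix();H=w['hand_eye'];K=w['K']
np.savez('w.npz',M=M,p=s['eef_pos'],H=H,K=K)
im=np.ascontiguousarray(w['pixels'][:,:,::-1])
cv2.imwrite('pics/wrist.png',im)
E
```

```text
t 10.45 case x,y,z mm [-105.9  -56.9  103.1] yaw -2.7413 F [ 0.5  0.1 -0.7]
tool axes in case (cols)
 [[-1.     0.003 -0.003]
 [ 0.003  0.999  0.036]
 [ 0.003  0.036 -0.999]]
tool delta [-0.0021  0.0023  0.0432]
```

View pics/wrist.png

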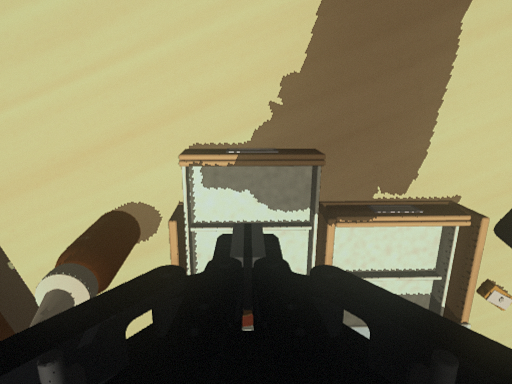

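The wrist view, with the image up toward the case front, shows the right lip at rows 150–165 (columns 180–325) and the divider near row 225. The left lip at row 215 sits back at the case front. I'll cast these onto their planes.

```bash
python3 - <<'E'
import numpy as np
d=np.load('w.npz');M,p,H,K=d['M'],d['p'],d['H'],d['K']
c,q=np.cos(.403),np.sin(.403)
def f(u,v,z):
  o=p+M@H[:3,3];r=M@H[:3,:3]@np.linalg.solve(K,[u,v,1]);X=o+r*(z-o[2])/r[2]-[.6286,.2550,0]
  return np.round(1e3*np.array([c*X[0]+q*X[1],-q*X[0]+c*X[1]]),1)
for n,a in dict(outer=(250,154,.036),inner=(250,164,.036),lipR=(180,160,.036),lipL=(325,160,.036),divider=(250,224,.02),leftlip=(400,215,.036)).items(): print(n,f(*a))
E
```

```text
outer [-139.8  -52.2]
inner [-133.1  -52.2]
lipR [-136.2  -98.6]
lipL [-135.5   -1.8]
divider [-84.  -51.5]
leftlip [-95.5  54.4]
```

The right lip centre is at x -136 and its inner face at -132, the divider is at -84, and the lip's y is -50. That agrees with the first fix, and the fingers clear both sides by about 13 mm. I'll lower into the well and draw.

To row units: 0.03 m is 0.0375, 0.02 m is 0.025.

>>> shift_gripper:
  moves:
    - {"aperture": 0, "d": [0.0019, 0.0025, 0.0375]}
    - {"aperture": 0, "d": [0, 0, 0.0375]}
    - {"aperture": 0, "d": [0, 0, 0.025]}
    - {"aperture": 0, "d": [0, 0, 0.0088]}
    - {"aperture": 0}
    - {"aperture": 0}
  only: "force"

```text
wrist_force: [-0.2, -0.1, 0.0]
grasp_force: 0.0
```

```bash
python3 pose.py
```

```text
t 11.25 case x,y,z mm [-106.2  -52.    17.5] yaw -2.7414 F [-0.2 -0.1  0. ]
tool axes in case (cols)
 [[-1.     0.003 -0.   ]
 [ 0.003  0.999  0.036]
 [ 0.     0.036 -0.999]]
```

To row units: 0.008 m is 0.01, 0.006 m is 0.0075.

>>> shift_gripper:
  moves:
    - {"aperture": 0, "d": [0.01, 0, 0]}
    - {"aperture": 0, "d": [0.01, 0, 0]}
    - {"aperture": 0, "d": [0.01, 0, 0]}
    - {"aperture": 0, "d": [0.01, 0, 0]}
    - {"aperture": 0, "d": [0.01, 0, 0]}
    - {"aperture": 0, "d": [0.01, 0, 0]}
    - {"aperture": 0, "d": [0.01, 0, 0]}
    - {"aperture": 0, "d": [0.0075, 0, 0]}
    - {"aperture": 0, "d": [0.0038, 0, 0]}
    - {"aperture": 0}
  only: "force"

```text
wrist_force: [-0.2, -0.3, 0.3]
grasp_force: 0.0
```

```bash
python3 pose.py
```

```text
t 12.5 case x,y,z mm [-172.8  -51.7   16.3] yaw -2.7415 F [-0.2 -0.3  0.3]
tool axes in case (cols)
 [[-1.     0.003 -0.003]
 [ 0.003  0.999  0.036]
 [ 0.003  0.036 -0.999]]
```

>>> shift_gripper:
  moves:
    - {"aperture": 0, "d": [0.005, 0, 0]}
    - {"aperture": 0}
    - {"aperture": 0}
  only: "force"

```text
wrist_force: [5.5, 3.5, -3.7]
grasp_force: 2.8
```

```bash
python3 pose.py|head -1
```

```text
t 12.875 case x,y,z mm [-174.   -51.8   16.8] yaw -2.7413 F [ 5.5  3.5 -3.7]
```

To row units: 0.004 m is 0.005.

>>> shift_gripper:
  moves:
    - {"aperture": 0, "d": [0.005, 0, 0]}
    - {"aperture": 0}
    - {"aperture": 0}
  only: "force"

```text
wrist_force: [13.6, 5.8, -9.4]
grasp_force: 7.2
```

```bash
python3 pose.py|head -1
```

```text
t 13.25 case x,y,z mm [-174.   -51.8   17.6] yaw -2.741 F [13.6  5.8 -9.4]
```

>>> shift_gripper:
  moves:
    - {"aperture": 0, "d": [-0.0225, 0, 0]}
    - {"aperture": 0, "d": [-0.015, 0, 0]}
    - {"aperture": 0}
    - {"aperture": 0, "d": [0, 0, -0.05]}
    - {"aperture": 0, "d": [0, 0, -0.0625]}
    - {"aperture": 0, "d": [0.0625, 0, -0.0625]}
    - {"aperture": 0, "d": [0.0625, 0, -0.0375]}
    - {"aperture": 0}
    - {"aperture": 0}
    - {"aperture": 0}
  only: "force"

```text
wrist_force: [-0.1, 0.5, 0.4]
grasp_force: 0.0
```

```bash
python3 pose.py|head -1
python3 - <<'E'
from rig import robot
import cv2
for n in('top','side'):
  p=robot.read_camera(n)['pixels'][:,:,::-1]
  cv2.imwrite(f'pics/{n}9.png',p)
t=cv2.imread('pics/top9.png')[100:270,150:330];s=cv2.imread('pics/side9.png')[110:280,160:370]
cv2.imwrite('pics/end.png',cv2.resize(cv2.hconcat([t,s]),(800,349),interpolation=cv2.INTER_CUBIC))
E
```

```text
t 14.5 case x,y,z mm [-243.7  -57.3  179.9] yaw -2.7412 F [-0.1  0.5  0.4]
```

View pics/end.png

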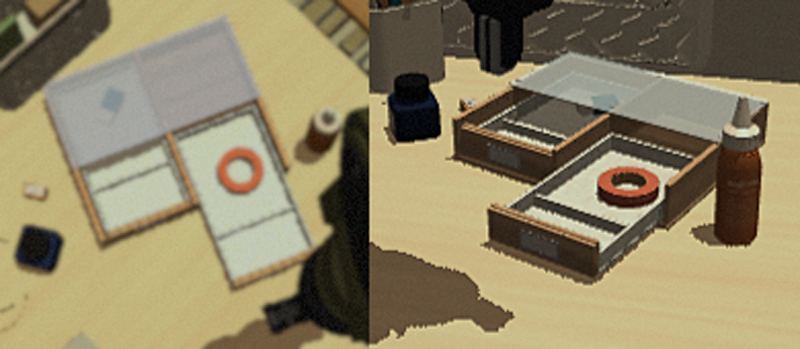

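The draw ended against a hard stop at x -174. The picture shows the left tray home with the eraser under the roof (112,100). The right tray is fully out with the tape lying in it (240,170). The bystanders are in place and the arm is clear.

```bash
python3 -c "
from rig import robot
print(robot.job_done())"
```

```text
the job is handed in; nothing more can be done
None
```

I pushed the eraser's tray (left) fully home, hooked the tape's tray (right) out to its stop with the tape and eraser still in their trays, and handed the job in at about 14.5 s; no verdict was returned.

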